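# Stir the burnishing beads in the pot until the two kinds are mixed

## Robot

A 6-joint arm with a two-finger parallel gripper is mounted at the origin on the work surface. World frame = base frame: x ahead of the robot, y to its left, z up, the work surface at z = 0. Lengths are in m, angles in rad, forces in N, time in s.
With the tool pointing down it reaches from about 0.35 to 0.875 m from the base axis. Payload 4.2 kg.
Tool frame: the origin (TCP) lies between the finger pads; the fingertips stand 14 mm ahead of it and the grasp point (between the pads) lies 5 mm behind it (env.finger_overhang is the distance from the TCP to the fingertips, in m); z points along the fingers, y is the direction in which the jaws open and shut (so a half turn about z gives the same grasp; the last joint's range is limited). The gripper opens to 85 mm and grips with 20 to 120 N. Pads are 22 mm wide; open, the fingers measure 114 mm over their backs; the gripper's body (76 mm by 85 mm) begins 54 mm behind the grasp point. The pads swing forward as they close: fully open they stand 13 mm farther back than shut.
Start: joints at [1.541, 0.385, 0.008, 0, -1.194, -0.259], TCP at [0.178, 0.599, 0.207] pointing down, gripper open.
Joint ranges: [-3.14, 3.14], [-1.21, 2.06], [-1.07, 1.41], [-3.16, 2.05], [-2.99, -0.16], [-3.1, 3.1]. Speed limits (rad/s): [2.79, 2.79, 3.14, 3.14, 3.14, 3.14].

## Interface

Orientations are given as a unit quaternion [w, x, y, z].
In Python, from cell import env gives the robot as it stands. The module is installed in compiled form; this text tells all that it offers.
- The arm moves only by the tool servo_tool, never from a script. Its argument "rows" is one flat list of numbers, 5 for each row, row after row: the shift along the tool's x, y, z in cm, then the turn about the tool's z in degrees, then the opening, from 0 (shut) to 1 (fully open). A call has 1 to 10 rows; each row shifts and turns the pose as measured when the row begins, along the tool's axes as they then stand; what a row does not reach is not made up. A row lasts 1/8 s, in which the tool goes at most 62.5 mm and 10.7 degrees, less where a joint would pass 70% of its speed; a pose out of reach is approached as far as the arm can. A call is refused whole if a number of a shift passes 6.25 or a number of a turn 10.7, either way. A call with a gripper value outside its range is refused whole. The fingers move at their own pace and stop on an object; "force" is the grip in N (left out, the last holds). Time passes only in rows, so rows that do not move let the fingers close. It gives the time, the measured TCP pose, the force and the opening at its end, in the units of the state.
- env.read_state(): the state, without advancing time (a new reading comes with each control period).
- env.camera(name): name is "scene" or "top" or "wrist"; returns the picture (384x512x3 uint8, blue, green, red); there is no depth.
- env.camera_model(name): a dict with "mtx" (3x3 intrinsics, pixels), "R" (3x3) and "t" (3): a world point X has camera coordinates R X + t. Camera axes: x right, y down, z forward; pixel columns grow to the right and rows downward; lengths in m; the calibration is good to about 2 mm. A picture is of the moment at which its call begins: read the wrist's pose just before it. camera_model takes no time and is no camera call; for the wrist camera it gives the pose at the moment of the call.
- env.close_job(): hands the job in, once; it reports no verdict.
Trained networks look in the newest picture that a camera, given by its name, has taken for a name from the list of things; names that differ only in an ending like _2 or _b are one class to them, and where a whole thing is asked for, a point or a joint stands for the part that bears it (a point fixed in the world has none). Each returns a list of dicts, best first, with "conf" (0 to 1); they miss things now and then, are a little off and sometimes report something else, mostly with a low value. They report only what shows in the picture. A call takes as long as a camera call. They do not tell look-alikes from the thing itself.
- env.silhouettes(thing, camera): "region" (384x512 bool, what is visible of it).
- env.tip_of(thing, camera): "xyz" ([x, y, z] in m, in world coordinates, good to about 4 mm: a listed point, or the origin of a listed thing).
The state is a dict: "time_s": time; "joint_pos": joint angles; "joint_vel": joint speeds; "joint_efforts": joint torques, N m; "position": TCP position; "tool_rot": TCP orientation; "contact_force": force on the tool from outside, world axes, zero at the start; "moment": the same for the moment, N m; "opening": opening from 0.0 (shut) to 1.0 (fully open).
Only numpy, scipy, OpenCV 4.12 (cv2) and the standard library are available. Lean on these libraries where they do the work, as an engineer would, in place of code of your own. Each camera call takes 0.05 s, during which the arm holds its last target. There are 200 camera calls.

## Task

Take the stirring rod from its hanger, feel your way gently down to the pot's floor between the beads, and stir with the rod until the round and square beads are mixed: both kinds should be found in every half of the pot, whether you halve it along the line through its two lugs or square across that line. Keep every bead in the pot and touch them only with the rod; then hang the rod back in the fork by its collar, leaving the cells and the coil of strip beside it as they are.

Things in the scene. Friction and masses are not known exactly. Their poses are not given: they have to be found in the camera images.
- pot: Open round steel pot bolted to the table. Outside 198 mm, inside 190 mm in diameter; rim 52 mm, flat inner floor 6 mm above the table. Two flat lugs at the rim, across from each other, end 131 mm from the centre; their line is the pot's x axis. Origin: centre of the underside; z up. It may be turned any way. At the start all round beads lie on its +y side, all square ones on its -y side.
- pot_floor (a point): Centre of the pot's inner floor, axes as the pot's. The floor is flat and all beads stand on it in one layer; beads pushed straight at the wall jam there and may twist the rod in the grip, while those swept across the middle or along the wall slide with about 1 N.
- hanger: Fixed aluminium stand with a level fork, 8 mm thick, top 120 mm above the table. The fork's slot, 20 mm wide, runs along the hanger's x axis, open to -x (robot's side), from 34 mm before the origin to 14 mm behind it. The post behind the slot ends at the fork's level. Foot plate 8 mm thick, 90 mm wide. Origin: on the table under the hanging stirrer; z up.
- hanger_seat (a point): Point on the level of the fork's top, 120 mm above the hanger's origin, where the centre of the collar's underside belongs; axes as the hanger's.
- stirrer: Stirring rod, 0.15 kg, hanging upright with a little play in the fork by its collar. Steel rod 12 mm in diameter, 100 mm long, round-ended; above it a 40 mm collar 6 mm thick (100 to 106 mm up), then a wooden grip 22 x 22 mm, 50 mm tall (106 to 156 mm up), its faces square to the body's x and y. Origin: centre of the rod's lower tip; z up the rod. Hung up, the tip is 20 mm above the table.
- stirrer_collar (a point): Centre of the underside of the stirrer's collar, 100 mm up from the tip.
- round0: Round ceramic bead: upright cylinder 30 mm in diameter, 22 mm tall, with a dark 14 mm dimple in its top, 25 g, loose on the pot's floor. Origin: centre of its underside.
- round1: Round ceramic bead: same as round0.
- round2: Round ceramic bead: same as round0.
- round3: Round ceramic bead: same as round0.
- round4: Round ceramic bead: same as round0.
- square0: Square ceramic bead: plain block 25 x 25 mm, 22 mm tall, 25 g, loose on the pot's floor. Origin: centre of its underside.
- square1: Square ceramic bead: same as square0.
- square2: Square ceramic bead: same as square0.
- square3: Square ceramic bead: same as square0.
- square4: Square ceramic bead: same as square0.
- cell_a: Battery cell standing on end, 34 mm in diameter, 62 mm tall, loose; not to be disturbed. Origin: centre of its underside.
- cell_b: Second cell, same as cell_a.
- coil: Loose steel ring of strip, 90 mm in diameter, 14 mm tall, lying flat; not to be disturbed. Origin: centre of its underside.
Not all that is in view belongs to the job. What is shaped like the square1 but orange or pink is not meant.

How it is judged:
By the outcome, as a careful person would: the job done as asked, in the order asked, and still so for the second after the job is handed in, with the robot touching nothing.
It also fails if it takes over 67 s, if anything falls off the work surface, if the arm or the gripper's body presses on something with over 40 N, if the wrist force passes 120 N, or if a joint passes its speed limit or range.

## Working session

There is one attempt and no reset: what is moved stays moved. The work goes in short steps, Python scripts to look and compute and a tool call to move; the robot and the scene stay as the last step left them, time stands still between calls to the robot, and variables do not carry over. Pictures are saved under pics/ and viewed, about 8 in all and at most 12, crops included, and the job is handed in when it is done.

Besides the shell and the picture viewer there is one more tool, called after ">>>" as name(argument=value, ...) on one line, values as JSON. servo_tool: Moves the arm, as the interface text tells. Its arguments: {"type":"object","properties":{"rows":{"type":"array"},"force":{"type":"number"}},"required":["rows"]}

```bash
mkdir -p pics
python3 - <<'E'
from cell import env
import cv2,numpy as np
s=env.read_state();print(s['time_s'],s['position'],s['tool_rot'],s['contact_force'],env.finger_overhang)
a=env.camera('top');b=env.camera('scene')
cv2.imwrite('pics/a.png',a);cv2.imwrite('pics/b.png',b)
for c in ('top','scene'):
  for n in ['pot_floor','pot','hanger_seat','stirrer_collar','stirrer','round0','square0','cell_a','coil']:
    print(c,n,[(np.round(d['xyz'],3).tolist(),round(d['conf'],2)) for d in env.tip_of(n,c)])
m=env.camera_model('top');print(m)
E
```

```text
0.0 [0.17780916 0.59853301 0.20623468] [ 1.07933683e-03  9.89577395e-01 -1.43997934e-01 -9.80808529e-05] [ 0.21687963  0.78741729 -1.03121942] 0.014
top pot_floor [([0.577, 0.265, 0.007], 0.66), ([0.556, 0.263, 0.005], 0.43)]
top pot [([0.582, 0.256, -0.003], 0.92)]
top hanger_seat [([0.517, -0.247, 0.12], 0.94), ([0.638, 0.236, 0.005], 0.2), ([0.602, 0.268, 0.003], 0.16)]
top stirrer_collar [([0.518, -0.25, 0.12], 0.64)]
top stirrer [([0.525, -0.244, 0.016], 0.75), ([0.517, -0.245, 0.12], 0.37)]
top round0 [([0.56, 0.262, 0.007], 0.68), ([0.553, 0.314, 0.0], 0.57), ([0.518, 0.286, 0.004], 0.57), ([0.56, 0.207, 0.005], 0.55), ([0.517, 0.23, 0.005], 0.44)]
top square0 [([0.718, 0.104, -0.005], 0.69), ([0.599, 0.316, 0.006], 0.62), ([0.604, 0.207, 0.01], 0.6), ([0.638, 0.292, 0.009], 0.56), ([0.736, 0.23, 0.002], 0.54), ([0.64, 0.238, 0.002], 0.46), ([0.601, 0.267, 0.003], 0.43), ([0.735, 0.363, 0.002], 0.43)]
top cell_a [([0.523, -0.009, -0.002], 0.56)]
top coil [([0.74, -0.026, 0.003], 0.95)]
scene pot_floor [([0.578, 0.262, 0.007], 0.72), ([0.52, -0.245, 0.016], 0.16)]
scene pot [([
[... 455 characters left out ...]
([0.731, 0.36, -0.002], 0.84), ([0.605, 0.211, -0.003], 0.73), ([0.597, 0.266, 0.007], 0.64), ([0.647, 0.233, 0.005], 0.64), ([0.598, 0.32, 0.006], 0.61), ([0.718, 0.104, 0.005], 0.53), ([0.73, 0.225, -0.001], 0.49)]
scene cell_a [([0.521, -0.008, 0.0], 0.78), ([0.616, -0.003, 0.001], 0.6)]
scene coil [([0.738, -0.029, -0.002], 0.85)]
{'mtx': array([[499.36275581,   0.        , 256.04495175],
       [  0.        , 499.36275581, 189.39504191],
       [  0.        ,   0.        ,   1.        ]]), 'R': array([[ 0.00612459, -0.99995916, -0.00664534],
       [-0.99739939, -0.00563141, -0.07185222],
       [ 0.07181186,  0.00706813, -0.99739315]]), 't': array([0.01562141, 0.585402  , 1.16325412])}
```

View pics/a.png

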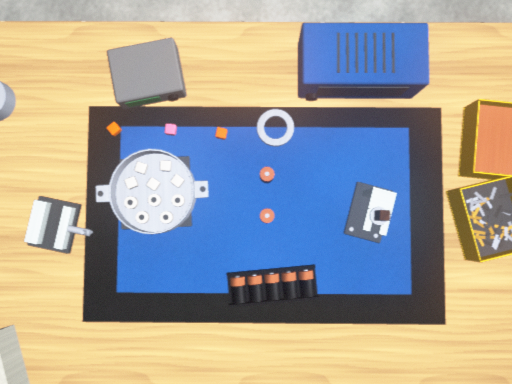

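View pics/b.png

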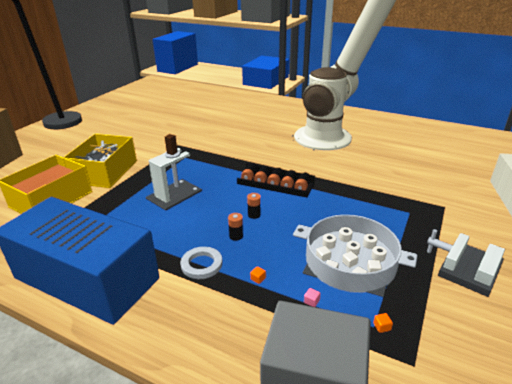

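The pot is centred near (0.578, 0.262) with its lugs along world y, rounds on the robot's side. The stirrer hangs near (0.52, -0.247), in the fork at pixel (381,216), yawed about -18°, and the orange and pink cubes are decoys. I'll set off toward the hanger.

>>> servo_tool(rows=[4.2,4,-1,0,1,4.2,4,-1,0,1,4.2,4,-1,0,1,4.2,4,-1,0,1,4.2,4,-1,0,1,4.2,4,-1,0,1,4.2,4,-1,0,1,4.2,4,-1,0,1,4.2,4,-1,0,1,4.2,4,-1,0,1], force=60)

```text
time_s: 2.25
position: [0.4739, 0.0843, 0.3118]
tool_rot: [-0.001, 0.99, -0.139, 0.003]
contact_force: [0.7, 1.6, -0.0]
opening: 0.999
```

```bash
cat > h.py <<'E'
from cell import env
import numpy as np,cv2
from scipy.spatial.transform import Rotation as Ro
def st():
    s=env.read_state(); R=Ro.from_quat(s['tool_rot'],scalar_first=True).as_matrix()
    print('t',s['time_s'],'p',np.round(s['position'],4),'yaw',round(np.degrees(np.arctan2(R[1,0],R[0,0])),2),'tilt',np.round(R[:,2],3),'F',np.round(s['contact_force'],2),'M',np.round(s['moment'],2),'op',round(s['opening'],3))
    return s,R
def d(target):
    s,R=st(); v=100*R.T@(np.array(target)-s['position']); print('to go cm (tool axes)',np.round(v,2)); return v
def pt(px,z,cam):  # pixel -> world on plane z
    m=env.camera_model(cam); r=m['R'].T@np.linalg.solve(m['mtx'],[*px,1]); c=-m['R'].T@m['t']; return c+r*(z-c[2])/r[2]
def px(X,cam):
    m=env.camera_model(cam); q=m['mtx']@(m['R']@np.asarray(X)+m['t']); return q[:2]/q[2]
E
python3 -c "
from h import *
d([.50,-.24,.28])"
```

```text
t 2.25 p [0.4739 0.0843 0.3118] yaw -16.02 tilt [ 0.006  0.002 -1.   ] F [ 0.71  1.63 -0.01] M [ 0.09 -0.08 -0.02] op 0.999
to go cm (tool axes) [11.43 30.46  3.13]
```

>>> servo_tool(rows=[1.6,4.4,0.3,0,1,1.6,4.4,0.3,0,1,1.6,4.4,0.3,0,1,1.6,4.4,0.3,0,1,1.6,4.4,0.3,0,1,1.6,4.4,0.3,0,1,1.6,4.4,0.3,0,1,0,0,0,0,1])

```text
time_s: 3.25
position: [0.4975, -0.2569, 0.2909]
tool_rot: [-0.002, 0.99, -0.142, 0.005]
contact_force: [-0.4, 1.3, -1.2]
opening: 0.999
```

Run:
```python
from h import *
st()
im=env.camera('wrist')
for n in ['hanger_seat','stirrer_collar','stirrer','hanger']:
    print(n,[(np.round(q['xyz'],4).tolist(),round(q['conf'],2)) for q in env.tip_of(n,'wrist')])
print(px([.52,-.247,.176],'wrist'),px([.52,-.247,.12],'wrist'))
cv2.imwrite('pics/c.png',im)
```

```text
t 3.25 p [ 0.4975 -0.2569  0.2909] yaw -16.34 tilt [ 0.011  0.003 -1.   ] F [-0.42  1.3  -1.21] M [0.05 0.02 0.02] op 0.999
hanger_seat [([0.5187, -0.2486, 0.1205], 0.95)]
stirrer_collar [([0.5266, -0.2392, 0.1211], 0.75)]
stirrer [([0.5262, -0.2436, 0.0226], 0.62), ([0.7373, -0.0277, -0.0004], 0.6)]
hanger [([0.5223, -0.2471, -0.004], 0.8)]
[246.78612113 159.08219004] [248.64134394 151.22970029]
```

View pics/c.png

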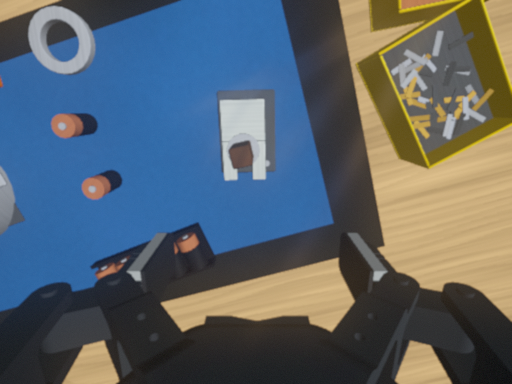

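The fork (slot open downward in the picture, nearly aligned with the tool) spans (220-268, 98-180), with the grip at (241,154) visibly twisted. I'll enlarge it to get the twist.

Run:
```python
from h import *
im=cv2.imread('pics/c.png')[80:190,200:290]
cv2.imwrite('pics/d.png',cv2.resize(im,None,fx=6,fy=5.4545,interpolation=cv2.INTER_CUBIC)[:600])
```

```text
(no output)
```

View pics/d.png

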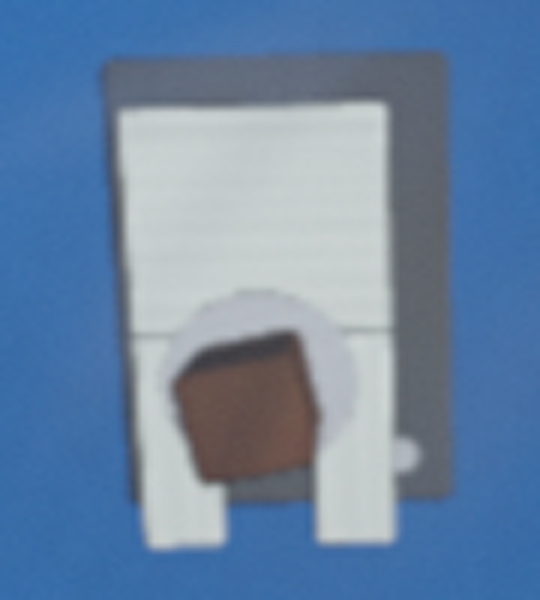

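Run:
```python
from h import *
g=pt((241.8,157.7),.176,'wrist');c=pt((243.5,149.1),.126,'wrist');print(g,c)
P=lambda x,y:pt((200+x/6,80+y/5.4545),.12,'wrist')
for q in [(118,110),(388,103),(148,548),(396,543),(228,540),(316,540)]:print(q,np.round(P(*q),4))
d([*g[:2],.22]);d([*c[:2],.22])
```

```text
[ 0.52279309 -0.24246512  0.176     ] [ 0.52494144 -0.24222473  0.126     ]
(118, 110) [ 0.5867 -0.2314  0.12  ]
(388, 103) [ 0.5736 -0.2823  0.12  ]
(148, 548) [ 0.4928 -0.2074  0.12  ]
(396, 543) [ 0.4797 -0.2579  0.12  ]
(228, 540) [ 0.49   -0.2242  0.12  ]
(316, 540) [ 0.485  -0.2419  0.12  ]
t 3.5 p [ 0.498  -0.2534  0.2923] yaw -16.02 tilt [ 0.013  0.002 -1.   ] F [1.03 0.41 0.42] M [ 0.02  0.04 -0.02] op 1.001
to go cm (tool axes) [ 1.99 -1.69  7.27]
t 3.5 p [ 0.498  -0.2534  0.2923] yaw -16.02 tilt [ 0.013  0.002 -1.   ] F [1.03 0.41 0.42] M [ 0.02  0.04 -0.02] op 1.001
to go cm (tool axes) [ 2.19 -1.78  7.27]
```

>>> servo_tool(rows=[1,-0.7,1.5,-5,1,1,-0.7,1.5,-5,1,0,0,1.5,0,1,0,0,1.5,0,1,0,0,0,0,1,0,0,0,0,1])

```text
time_s: 4.25
position: [0.5225, -0.24, 0.2333]
tool_rot: [-0.001, 0.999, -0.048, 0.009]
contact_force: [0.4, -0.4, 0.2]
opening: 1.006
```

Run:
```python
from h import *
d([.522,-.246,.15])
im=env.camera('wrist')
cv2.imwrite('pics/e.png',cv2.resize(im[100:260,130:370],None,fx=3,fy=3,interpolation=cv2.INTER_CUBIC))
print(np.array(px([.522,-.246,.176],'wrist')), px([.522,-.246,.126],'wrist'))
```

```text
t 4.25 p [ 0.5225 -0.24    0.2333] yaw -5.49 tilt [ 0.018  0.001 -1.   ] F [ 0.38 -0.38  0.23] M [-0.1   0.02 -0.03] op 1.006
to go cm (tool axes) [-0.14  0.62  8.32]
[265.56995466 194.16829733] [264.24164943 180.01935964]
```

View pics/e.png

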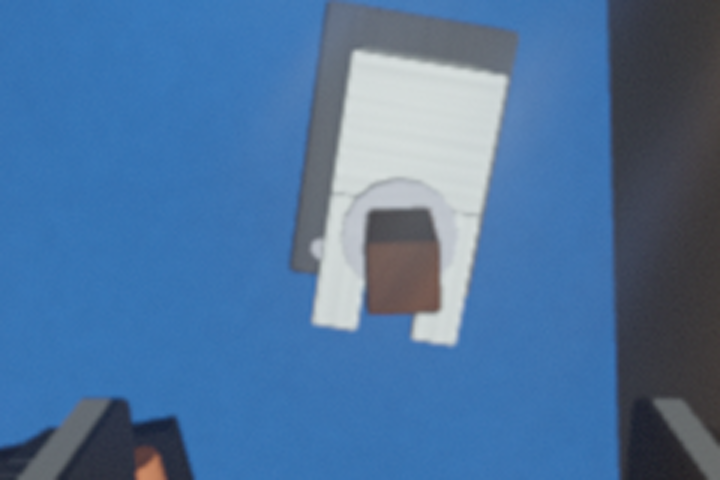

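The grip is square to the jaws, its top at (264,192) against a predicted (265.6,194). I'll descend and grip.

>>> servo_tool(rows=[-0.1,0.5,2,0,1,0,0.1,2,0,1,0,0,2,0,1,0,0,1.5,0,1,0,0,0.5,0,1,0,0,0,0,1])

```text
time_s: 5.05
position: [0.5248, -0.2478, 0.1555]
tool_rot: [-0.0, 0.999, -0.049, 0.013]
contact_force: [-0.2, 0.3, -0.2]
opening: 0.997
```

```bash
python3 -c "
from h import *
d([.522,-.246,.151])"
```

```text
t 5.05 p [ 0.5248 -0.2478  0.1555] yaw -5.6 tilt [ 0.027 -0.001 -1.   ] F [-0.23  0.29 -0.2 ] M [0.05 0.04 0.05] op 0.997
to go cm (tool axes) [-0.31 -0.15  0.44]
```

>>> servo_tool(rows=[-0.3,-0.1,0.4,0,1,0,0,0,0,0,0,0,0,0,0,0,0,0,0,0,0,0,0,0,0,0,0,0,0,0,0,0,0,0,0,0,0,0,0,0], force=80)

```text
time_s: 6.05
position: [0.5231, -0.2466, 0.1533]
tool_rot: [0.0, 0.999, -0.049, 0.015]
contact_force: [0.6, -0.4, -0.6]
opening: 0.002
```

```bash
python3 -c "
from h import *
d([.522,-.246,.27])"
```

```text
t 6.05 p [ 0.5231 -0.2466  0.1533] yaw -5.57 tilt [ 0.031 -0.002 -1.   ] F [ 0.59 -0.41 -0.61] M [ 0.02  0.06 -0.03] op 0.002
to go cm (tool axes) [  0.25  -0.06 -11.67]
```

The gripper shut fully, so the grip isn't between the pads. I'll look.

Run:
```python
from h import *
im=env.camera('wrist'); b=env.camera('scene')
print(px([.522,-.246,.15],'scene'))
c=cv2.resize(b[100:220,110:260],(500,400),interpolation=cv2.INTER_CUBIC)
cv2.imwrite('pics/f.png',np.hstack([cv2.resize(im,(300,400)) if 0 else cv2.resize(im[:,106:406],(300,384)),c[:384]]))
```

```text
[170.7970978  144.15190773]
```

View pics/f.png

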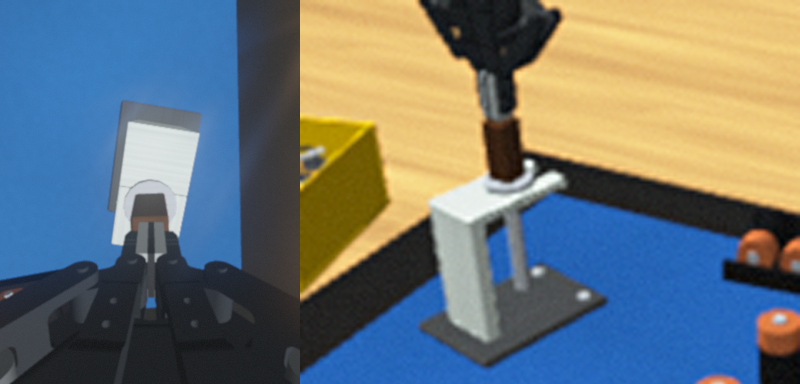

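Run:
```python
from h import *
s,R=st();p=s['position']
for z in (.13,.139,.153,.17,.176,.185): print(z,px([p[0],p[1],z],'scene'),px([p[0],p[1],z],'wrist'))
print('-x',px([.495,-.239,.139],'scene'),px([.495,-.239,.139],'wrist'))
print(np.round(s['joint_pos'],3))
```

```text
t 6.15 p [ 0.5231 -0.2467  0.1533] yaw -5.57 tilt [ 0.031 -0.002 -1.   ] F [-0.2  -1.08  0.09] M [-0.04  0.03 -0.02] op -0.004
0.13 [171.28508296 151.16603764] [258.48818006 208.25800212]
0.139 [170.86057635 148.07943624] [258.55643535 212.44581112]
0.153 [170.19241385 143.22120489] [258.67573398 219.76538758]
0.17 [169.36801107 137.22694542] [258.84715692 230.28305577]
0.176 [169.07355889 135.08597397] [258.91619223 234.5187224 ]
0.185 [168.62841277 131.84930205] [259.02982647 241.49076042]
-x [179.62748798 144.36395949] [251.70952499 249.94217998]
[-0.162  0.335 -0.21  -0.003 -0.995  1.637]
```

Run:
```python
from h import *
im=env.camera('wrist'); b=env.camera('scene')
a=cv2.resize(im[150:270,206:306],(400,480),interpolation=cv2.INTER_CUBIC)
c=cv2.resize(b[95:175,135:200],(390,480),interpolation=cv2.INTER_CUBIC)
cv2.imwrite('pics/g.png',np.hstack([a,c]))
print([(np.round(q['xyz'],4),round(q['conf'],2)) for n in ('stirrer_collar','stirrer') for w in ('wrist','scene') for q in env.tip_of(n,w)])
```

```text
[(array([ 0.5227, -0.2463,  0.1233]), 0.91), (array([ 0.5207, -0.2461,  0.1194]), 0.87), (array([0.6397, 0.2925, 0.0061]), 0.51), (array([ 0.5262, -0.2442,  0.0187]), 0.74), (array([ 0.5228, -0.2398,  0.1239]), 0.73), (array([ 0.5186, -0.2449,  0.0213]), 0.84)]
```

View pics/g.png

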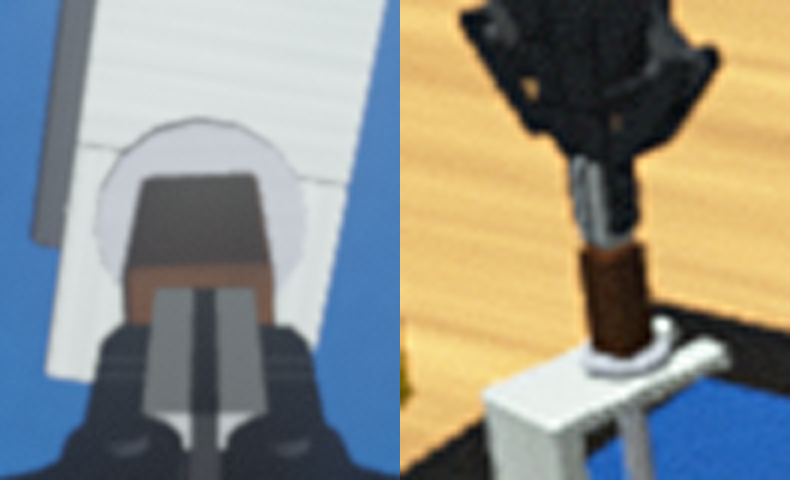

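Both views put the shut fingertips right at the grip's top (z≈0.176), laterally correct but about 35 mm higher than the stated overhang implies. I'll open, go lower in gentle steps, and watch the force.

>>> servo_tool(rows=[0,0,0,0,1,0,0,0,0,1,0,0,0,0,1,0,0,0,0,1,0,0,0.7,0,1,0,0,0.7,0,1,0,0,0,0,1])

```text
time_s: 7.32
position: [0.5232, -0.2466, 0.1379]
tool_rot: [0.0, 0.999, -0.049, 0.015]
contact_force: [1.0, 0.2, 0.0]
opening: 0.999
```

Run:
```python
from h import *
d([.522,-.246,.12])
b=env.camera('scene');im=env.camera('wrist')
cv2.imwrite('pics/h.png',np.hstack([cv2.resize(b[85:185,120:220],(480,480),interpolation=cv2.INTER_CUBIC),cv2.resize(im[150:384,170:320],(308,480))]))
```

```text
t 7.325 p [ 0.5232 -0.2466  0.1379] yaw -5.58 tilt [ 0.03  -0.002 -1.   ] F [1.03 0.16 0.05] M [0.06 0.07 0.04] op 0.999
to go cm (tool axes) [-0.18 -0.05  1.79]
```

View pics/h.png

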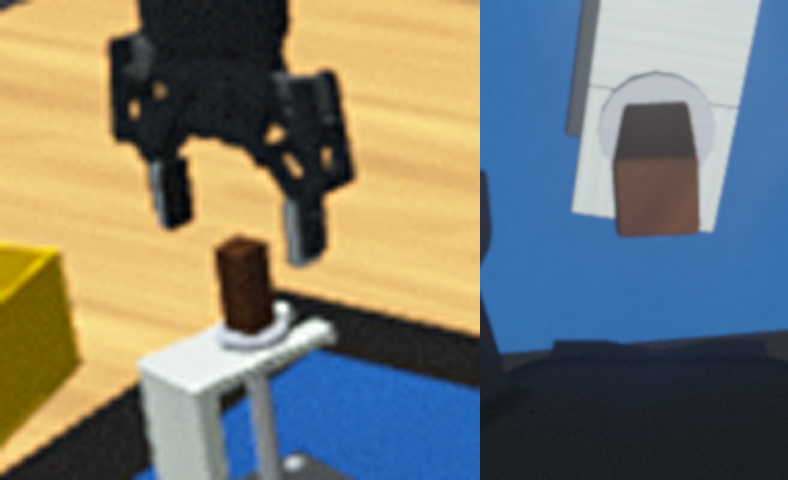

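Stirrer is undisturbed. The open fingertips project to z≈0.176 while TCP reads 0.138, so the true tool sits about 37 mm higher than the readings plus the stated overhang. I'll go 25 mm lower, then close.

>>> servo_tool(rows=[0,0,0.8,0,1,0,0,0.8,0,1,0,0,0.7,0,1,0,0,0,0,1,0,0,0,0,0,0,0,0,0,0,0,0,0,0,0,0,0,0,0,0,0,0,0,0,0], force=80)

```text
time_s: 8.55
position: [0.5249, -0.2469, 0.1146]
tool_rot: [0.001, 0.999, -0.049, 0.016]
contact_force: [-0.2, -0.6, -1.2]
opening: 0.247
```

Run:
```python
from h import *
d([.522,-.246,.113])
```

```text
t 8.55 p [ 0.5249 -0.2469  0.1146] yaw -5.57 tilt [ 0.033 -0.003 -0.999] F [-0.17 -0.65 -1.24] M [-0.12  0.01  0.06] op 0.247
to go cm (tool axes) [-0.31 -0.06  0.15]
```

>>> servo_tool(rows=[0,0,-0.5,0,0,0.05,0,-1.2,0,0,0.05,0,-1.5,0,0,0.05,0,-1.5,0,0,0.05,0,-2,0,0,0.06,0,-2,0,0,0.06,0,-2,0,0,0.06,0,-2,0,0,0,0,0,0,0])

```text
time_s: 9.68
position: [0.5245, -0.2469, 0.2527]
tool_rot: [0.001, 0.999, -0.049, 0.019]
contact_force: [-0.3, 0.6, -2.5]
opening: 0.248
```

Run:
```python
from h import *
d([.578,.262,.24])
b=env.camera('scene');t=env.camera('top')
cv2.imwrite('pics/i.png',np.hstack([b[60:200,100:260],cv2.resize(t[140:250,90:215],(182,160))[:140]]))
for n in ('round0','square0'):
  print(n,[(np.round(q['xyz'],4).tolist(),round(q['conf'],2)) for q in env.tip_of(n,'top')])
print('stirrer',[(np.round(q['xyz'],4).tolist(),round(q['conf'],2)) for w in ('top','scene') for q in env.tip_of('stirrer',w)])
# pot outline from top: ring silhouette
r=env.silhouettes('pot','top')[0]['region'].astype(np.uint8)
cs=max(cv2.findContours(r,0,1)[0],key=cv2.contourArea)
print(cv2.minAreaRect(cs), [np.round(pt(p,.05,'top'),4) for p in (cs[cs[:,0,0].argmin(),0],cs[cs[:,0,0].argmax(),0],cs[cs[:,0,1].argmin(),0],cs[cs[:,0,1].argmax(),0])])
```

```text
t 9.675 p [ 0.5245 -0.2469  0.2527] yaw -5.59 tilt [ 0.037 -0.003 -0.999] F [-0.3   0.64 -2.49] M [ 0.02  0.13 -0.01] op 0.248
to go cm (tool axes) [  0.32 -51.17   1.3 ]
round0 [([0.5529, 0.3174, 0.0063], 0.68), ([0.5571, 0.2065, 0.0066], 0.43), ([0.5558, 0.262, 0.0079], 0.41), ([0.5187, 0.2286, 0.0036], 0.41)]
square0 [([0.64, 0.2931, 0.006], 0.69), ([0.7159, 0.1036, -0.0018], 0.69), ([0.6014, 0.2662, 0.0035], 0.68), ([0.7338, 0.2286, 0.0052], 0.65), ([0.6409, 0.2346, 0.0056], 0.61), ([0.6043, 0.2067, 0.0108], 0.57), ([0.7329, 0.3632, 0.0004], 0.57)]
stirrer [([0.5206, -0.2454, 0.1562], 0.92), ([0.5184, 0.2308, 0.0036], 0.48)]
((152.5, 191.0), (84.0, 113.0), 90.0) [array([0.589 , 0.3902, 0.05  ]), array([0.5696, 0.1276, 0.05  ]), array([0.6762, 0.2759, 0.05  ]), array([0.4811, 0.2809, 0.05  ])]
```

Stirrer lifted clear (tip reads z≈0.156). Inside the pot the inner rows lie at x≈0.556 (rounds) and 0.602 (squares). There's a free spot among three rounds at about (0.525, 0.260), so I'll carry the rod there, high.

>>> servo_tool(rows=[-0.4,-3,0.2,0,0,-0.5,-5.5,0.5,0,0,-0.5,-5.5,0.5,0,0,-0.5,-5.5,0.5,0,0,-0.5,-5.5,0.5,0,0,-0.5,-5.5,0.5,0,0,-0.5,-5.5,0.5,0,0,-0.5,-5.5,0.5,0,0,-0.5,-5,0.5,0,0,-0.2,-2.5,0,0,0], force=100)

```text
time_s: 11.28
position: [0.5267, 0.2584, 0.1995]
tool_rot: [0.002, 0.999, -0.051, 0.013]
contact_force: [-0.3, -0.6, -1.5]
opening: 0.247
```

Run:
```python
from h import *
d([.528,.260,.18])
```

```text
t 11.275 p [0.5267 0.2584 0.1995] yaw -5.85 tilt [ 0.025 -0.005 -1.   ] F [-0.33 -0.61 -1.54] M [-0.06  0.04  0.02] op 0.247
to go cm (tool axes) [ 0.07 -0.18  1.95]
```

>>> servo_tool(rows=[0.1,-0.1,1.2,0,0,0,0,0,0,0])

```text
time_s: 11.52
position: [0.5276, 0.2596, 0.1858]
tool_rot: [0.003, 0.999, -0.05, 0.012]
contact_force: [-0.3, -0.7, -2.1]
opening: 0.245
```

Run:
```python
from h import *
s,R=st()
b=env.camera('scene');t=env.camera('top');w=env.camera('wrist')
print('st',[(k,np.round(q['xyz'],4).tolist(),round(q['conf'],2)) for k in ('top','scene','wrist') for n in('stirrer','stirrer_collar') for q in env.tip_of(n,k)[:1]])
for n in ('round0','square0'):
  print(n,[(np.round(q['xyz'],4).tolist(),round(q['conf'],2)) for q in env.tip_of(n,'scene') if abs(q['xyz'][0]-.58)<.1])
print('seat of tip at tcp-.003:',px([s['position'][0]-.003,s['position'][1]+.001,.09],'scene'))
cv2.imwrite('pics/j.png',np.hstack([cv2.resize(b[170:300,290:425],(415,400),interpolation=cv2.INTER_CUBIC),cv2.resize(w[30:384,60:400],(384,400))]))
```

```text
t 11.525 p [0.5276 0.2596 0.1858] yaw -5.76 tilt [ 0.023 -0.007 -1.   ] F [-0.32 -0.69 -2.07] M [-0.03  0.08 -0.01] op 0.245
st [('top', [0.7406, -0.0269, 0.0005], 0.69), ('top', [0.524, 0.2592, 0.1945], 0.4), ('scene', [0.5247, 0.2593, 0.0869], 0.71), ('scene', [0.5229, 0.2617, 0.1899], 0.74), ('wrist', [0.531, 0.2629, 0.0924], 0.67), ('wrist', [0.5271, 0.266, 0.1971], 0.61)]
round0 [([0.5562, 0.2537, 0.0014], 0.74), ([0.5522, 0.318, 0.0034], 0.68), ([0.5195, 0.2915, 0.0059], 0.63), ([0.5153, 0.2323, 0.0037], 0.6), ([0.5598, 0.2047, 0.0034], 0.5), ([0.519, -0.0062, -0.0001], 0.49), ([0.6055, 0.2076, -0.0002], 0.26)]
square0 [([0.6027, 0.2101, 0.0005], 0.74), ([0.5957, 0.2639, 0.0071], 0.64), ([0.5997, 0.3212, 0.0078], 0.45), ([0.6458, 0.2369, 0.0074], 0.43), ([0.6373, 0.2919, 0.0083], 0.42)]
seat of tip at tcp-.003: [360.75895557 213.14369265]
```

View pics/j.png

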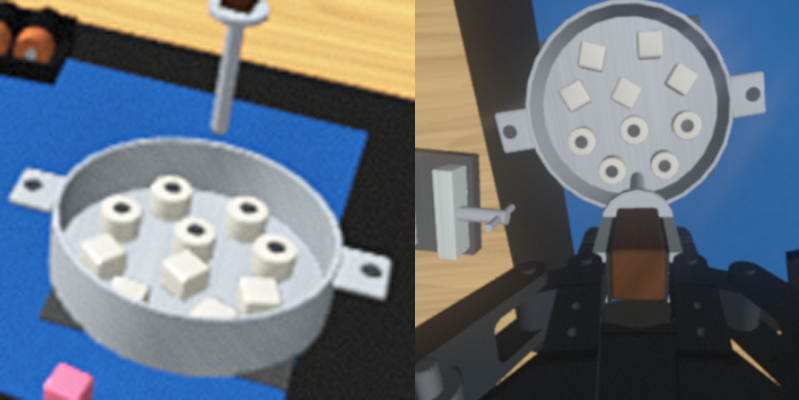

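The rod is upright in the grip with its tip at about (0.5245, 0.2595, 0.087), central among the three rounds (each about 30 mm from the tip, 21 needed). I'll go down, then feel for the floor.

>>> servo_tool(rows=[0,0,1.1,0,0,0,0,1.1,0,0,0,0,1.1,0,0,0,0,1,0,0,0,0,0.7,0,0,0,0,0,0,0])

```text
time_s: 12.82
position: [0.5293, 0.2602, 0.1328]
tool_rot: [0.002, 0.999, -0.05, 0.012]
contact_force: [0.2, -0.3, -1.4]
opening: 0.246
```

Run:
```python
from h import *
d([.5275,.2595,.105])
```

```text
t 12.825 p [0.5293 0.2602 0.1328] yaw -5.73 tilt [ 0.024 -0.006 -1.   ] F [ 0.21 -0.32 -1.39] M [ 0.03  0.07 -0.06] op 0.246
to go cm (tool axes) [-0.24  0.08  2.78]
```

>>> servo_tool(rows=[-0.15,0.05,0.6,0,0,0,0,0.5,0,0,0,0,0.4,0,0,0,0,0.3,0,0,0,0,0,0,0])

```text
time_s: 13.45
position: [0.5287, 0.2602, 0.1145]
tool_rot: [0.002, 0.999, -0.05, 0.013]
contact_force: [-1.0, -0.4, -1.6]
opening: 0.248
```

>>> servo_tool(rows=[0,0,0.2,0,0,0,0,0.2,0,0])

```text
time_s: 13.7
position: [0.5291, 0.2604, 0.1108]
tool_rot: [0.001, 0.999, -0.05, 0.014]
contact_force: [0.1, 0.8, -2.1]
opening: 0.245
```

>>> servo_tool(rows=[0,0,0.15,0,0,0,0,0,0,0])

```text
time_s: 13.95
position: [0.5291, 0.2603, 0.109]
tool_rot: [0.002, 0.999, -0.05, 0.013]
contact_force: [-1.3, -0.8, -1.9]
opening: 0.243
```

>>> servo_tool(rows=[0,0,0.15,0,0,0,0,0,0,0])

```text
time_s: 14.2
position: [0.5292, 0.2603, 0.1075]
tool_rot: [0.001, 0.999, -0.05, 0.013]
contact_force: [0.9, 0.2, -1.6]
opening: 0.246
```

>>> servo_tool(rows=[0,0,0.15,0,0,0,0,0,0,0])

```text
time_s: 14.45
position: [0.5292, 0.2603, 0.1059]
tool_rot: [0.001, 0.999, -0.05, 0.014]
contact_force: [-0.2, 0.2, -1.7]
opening: 0.249
```

>>> servo_tool(rows=[0,0,0.15,0,0,0,0,0,0,0])

```text
time_s: 14.7
position: [0.5293, 0.2603, 0.1043]
tool_rot: [0.001, 0.999, -0.05, 0.014]
contact_force: [0.0, 0.1, -1.5]
opening: 0.25
```

>>> servo_tool(rows=[0,0,0.15,0,0,0,0,0,0,0])

```text
time_s: 14.95
position: [0.5293, 0.2604, 0.1027]
tool_rot: [0.001, 0.999, -0.05, 0.014]
contact_force: [-0.4, 0.4, -0.8]
opening: 0.247
```

>>> servo_tool(rows=[0,0,0.15,0,0,0,0,0,0,0])

```text
time_s: 15.2
position: [0.5294, 0.2603, 0.1011]
tool_rot: [0.001, 0.999, -0.05, 0.014]
contact_force: [0.7, -0.3, -1.5]
opening: 0.247
```

>>> servo_tool(rows=[0,0,0.1,0,0,0,0,0,0,0])

```text
time_s: 15.45
position: [0.5296, 0.2604, 0.1004]
tool_rot: [0.001, 0.999, -0.05, 0.014]
contact_force: [-0.1, 0.2, -1.6]
opening: 0.243
```

>>> servo_tool(rows=[0,0,0.1,0,0,0,0,0,0,0])

```text
time_s: 15.7
position: [0.5298, 0.2605, 0.1004]
tool_rot: [0.001, 0.999, -0.05, 0.014]
contact_force: [-0.5, 0.2, -0.4]
opening: 0.246
```

>>> servo_tool(rows=[0,0,0.1,0,0,0,0,0,0,0])

```text
time_s: 15.95
position: [0.5298, 0.2605, 0.1003]
tool_rot: [0.001, 0.999, -0.049, 0.014]
contact_force: [-1.7, 0.3, 1.0]
opening: 0.243
```

>>> servo_tool(rows=[0,0,0.1,0,0,0,0,0,0,0])

```text
time_s: 16.2
position: [0.5299, 0.2605, 0.1002]
tool_rot: [0.001, 0.999, -0.049, 0.015]
contact_force: [-3.0, 0.1, 2.3]
opening: 0.245
```

Floor felt at TCP z≈0.1003 with the force rising about 4 N. I'll ease up 2 mm and push the middle round across toward the squares.

>>> servo_tool(rows=[0,0,-0.25,0,0,0.6,-0.06,0,0,0,0.6,-0.06,0,0,0,0.6,-0.06,0.02,0,0,0.6,-0.06,0.02,0,0,0.6,-0.06,0.02,0,0,0.6,-0.06,0.02,0,0,0.6,-0.06,0.02,0,0,0.6,-0.06,0.02,0,0,0.6,-0.06,0.02,0,0])

```text
time_s: 17.45
position: [0.5871, 0.2601, 0.1004]
tool_rot: [0.002, 0.999, -0.05, 0.013]
contact_force: [-1.9, -0.2, -0.6]
opening: 0.242
```

```bash
cat > look.py <<'E'
from h import *
import sys
s,R=st(); t=env.camera('top'); b=env.camera('scene')
c=np.array([.579,.262]); ux=np.array([-.046,.999]); uy=np.array([-.999,-.046])
for n in ('round0','square0'):
  for k in ('top','scene'):
    L=[np.array(q['xyz'][:2]) for q in env.tip_of(n,k) if np.hypot(*(np.array(q['xyz'][:2])-c))<.095]
    print(n,k,'world mm / pot(x,y) mm',[(np.round(1000*p).astype(int).tolist(),np.round([1000*(p-c)@ux,1000*(p-c)@uy]).astype(int).tolist()) for p in L])
if len(sys.argv)>1: cv2.imwrite(sys.argv[1],np.hstack([cv2.resize(b[190:300,290:425],(442,360),interpolation=cv2.INTER_CUBIC),cv2.resize(t[140:245,95:210],(394,360),interpolation=cv2.INTER_CUBIC)]))
E
python3 look.py
```

```text
t 17.45 p [0.5871 0.2601 0.1004] yaw -5.69 tilt [ 0.026 -0.005 -1.   ] F [-1.91 -0.23 -0.58] M [ 0.04  0.6  -0.01] op 0.242
round0 top world mm / pot(x,y) mm [([516, 232], [-28, 65]), ([599, 254], [-9, -19]), ([558, 206], [-55, 24]), ([519, 284], [24, 59]), ([554, 316], [55, 23])]
round0 scene world mm / pot(x,y) mm [([515, 288], [29, 62]), ([557, 203], [-58, 24]), ([603, 247], [-16, -23]), ([519, 229], [-30, 61]), ([556, 314], [53, 21])]
square0 top world mm / pot(x,y) mm [([640, 233], [-32, -60]), ([638, 294], [29, -60])]
square0 scene world mm / pot(x,y) mm [([604, 206], [-57, -22]), ([646, 237], [-28, -66]), ([629, 269], [4, -50]), ([638, 293], [28, -61]), ([599, 321], [58, -23])]
```

The pushed round is now at about (0.601, 0.251) in the squares' half, with the displaced square near (0.629, 0.269). Next I'll lift inside the pot, re-enter behind the square at (0.600, 0.318) and push it to the rounds' half.

>>> servo_tool(rows=[0,0,-1,0,0,0,0,-1.5,0,0,0,0,-1.5,0,0,0.7,-1.8,0,0,0,0.8,-1.8,0,0,0,0.8,-1.8,0,0,0,0.6,-1.8,0,0,0,0,0,0,0,0])

```text
time_s: 18.75
position: [0.6232, 0.332, 0.1518]
tool_rot: [-0.001, 0.999, -0.049, 0.016]
contact_force: [0.2, -0.1, -1.6]
opening: 0.244
```

Run:
```python
from h import *
d([.625,.331,.125])
env.camera('scene');print([np.round(q['xyz'],4).tolist() for q in env.tip_of('stirrer','scene')[:1]])
```

```text
t 18.75 p [0.6232 0.332  0.1518] yaw -5.67 tilt [ 0.033  0.    -0.999] F [ 0.17 -0.12 -1.57] M [-0.06  0.09  0.06] op 0.244
to go cm (tool axes) [0.1  0.09 2.68]
[[0.6164, 0.3322, 0.0586]]
```

>>> servo_tool(rows=[0.4,0.1,0.6,0,0,0,0,1,0,0,0,0,0.7,0,0,0,0,0,0,0])

```text
time_s: 19.35
position: [0.6266, 0.327, 0.1273]
tool_rot: [0.0, 0.999, -0.051, 0.015]
contact_force: [0.7, -0.1, -1.5]
opening: 0.248
```

>>> servo_tool(rows=[0,0,0.3,0,0,0,0,0.3,0,0,0,0,0,0,0])

```text
time_s: 19.73
position: [0.627, 0.3271, 0.121]
tool_rot: [-0.0, 0.999, -0.051, 0.015]
contact_force: [-0.8, 1.5, -2.1]
opening: 0.246
```

>>> servo_tool(rows=[0,0,0.3,0,0,0,0,0.3,0,0,0,0,0,0,0])

```text
time_s: 20.1
position: [0.6273, 0.3273, 0.1149]
tool_rot: [-0.0, 0.999, -0.051, 0.016]
contact_force: [-0.4, 0.8, -2.5]
opening: 0.248
```

>>> servo_tool(rows=[0,0,0.4,0,0,0,0,0.4,0,0,0,0,0.25,0,0,0,0,0,0,0])

```text
time_s: 20.6
position: [0.6276, 0.3272, 0.1036]
tool_rot: [-0.0, 0.999, -0.051, 0.015]
contact_force: [0.1, 0.5, -1.4]
opening: 0.244
```

>>> servo_tool(rows=[-0.41,0.44,-0.02,0,0,-0.41,0.44,-0.02,0,0,-0.41,0.44,-0.02,0,0,-0.41,0.44,-0.02,0,0,-0.41,0.44,-0.02,0,0,-0.41,0.44,-0.02,0,0,-0.41,0.44,-0.02,0,0,-0.41,0.44,-0.02,0,0,-0.41,0.44,-0.02,0,0,-0.41,0.44,-0.02,0,0])

```text
time_s: 21.85
position: [0.5795, 0.2849, 0.1051]
tool_rot: [-0.001, 0.999, -0.051, 0.016]
contact_force: [0.6, -0.1, -1.9]
opening: 0.244
```

```bash
python3 look.py pics/k.png
```

```text
t 21.85 p [0.5795 0.2849 0.1051] yaw -5.8 tilt [ 0.032 -0.    -0.999] F [ 0.63 -0.13 -1.92] M [-0.1   0.01  0.01] op 0.244
round0 top world mm / pot(x,y) mm [([520, 282], [23, 58]), ([558, 208], [-53, 23]), ([601, 253], [-10, -21]), ([542, 319], [59, 34]), ([521, 230], [-29, 59])]
round0 scene world mm / pot(x,y) mm [([549, 316], [55, 28]), ([516, 233], [-26, 64]), ([602, 246], [-17, -22]), ([559, 206], [-55, 22]), ([518, 289], [30, 60])]
square0 top world mm / pot(x,y) mm [([642, 234], [-31, -61]), ([607, 207], [-56, -25]), ([635, 269], [4, -56]), ([568, 298], [36, 9])]
square0 scene world mm / pot(x,y) mm [([646, 238], [-27, -66]), ([603, 209], [-54, -22]), ([632, 266], [2, -53]), ([567, 305], [44, 10]), ([640, 292], [27, -62])]
```

View pics/k.png

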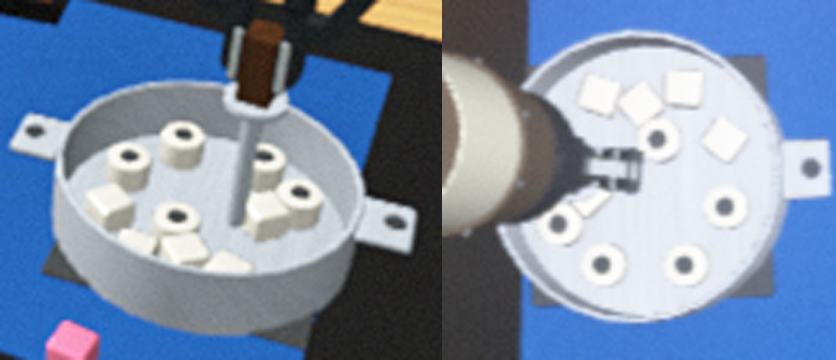

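The scene now shows one round among the squares at the middle and one square at (0.568, 0.30), just past the centre line by about 10 mm. I'll drive that square further in from behind.

>>> servo_tool(rows=[0.73,-0.07,0.02,0,0,0.73,-0.07,0.02,0,0,0.73,-0.07,0.02,0,0,-0.08,-0.8,0,0,0,-0.08,-0.8,0,0,0,-0.08,-0.8,0,0,0,-0.08,-0.8,0,0,0])

```text
time_s: 23.02
position: [0.6041, 0.3197, 0.1046]
tool_rot: [-0.001, 0.999, -0.051, 0.016]
contact_force: [0.3, -0.3, -1.6]
opening: 0.242
```

>>> servo_tool(rows=[-0.52,0.45,-0.01,0,0,-0.52,0.45,-0.01,0,0,-0.52,0.45,-0.01,0,0,-0.52,0.45,-0.01,0,0,-0.52,0.45,-0.01,0,0,0.2,0,-1,0,0,0,0,-1.5,0,0,0,0,-1.5,0,0,0,0,0,0,0])

```text
time_s: 24.15
position: [0.5752, 0.2989, 0.1492]
tool_rot: [-0.002, 0.999, -0.05, 0.018]
contact_force: [0.1, 1.1, -1.8]
opening: 0.247
```

```bash
python3 look.py
python3 - <<'E'
from h import *
d([.625,.193,.15])
E
```

```text
t 24.15 p [0.5752 0.2989 0.1492] yaw -5.78 tilt [ 0.035  0.001 -0.999] F [ 0.15  1.12 -1.78] M [ 0.    0.09 -0.07] op 0.247
round0 top world mm / pot(x,y) mm [([603, 255], [-8, -23]), ([546, 318], [58, 30]), ([560, 203], [-58, 21]), ([516, 283], [24, 62])]
round0 scene world mm / pot(x,y) mm [([548, 320], [59, 28]), ([555, 205], [-56, 27]), ([520, 290], [31, 57]), ([604, 249], [-14, -24]), ([517, 232], [-27, 64])]
square0 top world mm / pot(x,y) mm [([606, 204], [-60, -24]), ([552, 287], [26, 25]), ([640, 292], [27, -62]), ([634, 271], [6, -55]), ([641, 235], [-30, -61])]
square0 scene world mm / pot(x,y) mm [([606, 208], [-55, -24]), ([551, 292], [31, 27]), ([645, 238], [-27, -65]), ([631, 267], [3, -52]), ([639, 291], [26, -61])]
t 24.45 p [0.5737 0.2977 0.1458] yaw -5.79 tilt [ 0.03  -0.002 -1.   ] F [-0.55 -0.85 -1.81] M [-0.03  0.06 -0.04] op 0.241
to go cm (tool axes) [ 6.17  9.9  -0.24]
```

>>> servo_tool(rows=[0.6,1,-0.1,0,0,1.1,1.8,0,0,0,1.1,1.8,0,0,0,1.1,1.8,0,0,0,1.1,1.8,0,0,0,0.8,1.3,0,0,0,0,0,0,0,0])

```text
time_s: 25.32
position: [0.6254, 0.1877, 0.1477]
tool_rot: [0.001, 0.999, -0.052, 0.014]
contact_force: [-0.3, 0.4, -1.1]
opening: 0.246
```

Run:
```python
from h import *
d([.625,.193,.125])
env.camera('scene');print([np.round(q['xyz'],4).tolist() for q in env.tip_of('stirrer','scene')[:1]])
```

```text
t 25.325 p [0.6254 0.1877 0.1477] yaw -5.96 tilt [ 0.029 -0.004 -1.   ] F [-0.3   0.4  -1.14] M [ 0.02  0.1  -0.01] op 0.246
to go cm (tool axes) [-0.16 -0.52  2.26]
[[0.622, 0.1883, 0.053]]
```

>>> servo_tool(rows=[0.05,-0.45,0.6,0,0,0,0,0.8,0,0,0,0,0.7,0,0,0,0,0,0,0])

```text
time_s: 25.92
position: [0.6253, 0.1958, 0.1244]
tool_rot: [0.001, 0.999, -0.05, 0.014]
contact_force: [-1.2, -0.3, -1.6]
opening: 0.247
```

>>> servo_tool(rows=[0,0,0.3,0,0,0,0,0.3,0,0,0,0,0,0,0])

```text
time_s: 26.3
position: [0.6256, 0.196, 0.1182]
tool_rot: [0.001, 0.999, -0.049, 0.014]
contact_force: [-0.6, -0.5, -2.1]
opening: 0.246
```

>>> servo_tool(rows=[0,0,0.3,0,0,0,0,0.3,0,0,0,0,0,0,0])

```text
time_s: 26.68
position: [0.626, 0.1959, 0.1121]
tool_rot: [0.001, 0.999, -0.05, 0.014]
contact_force: [-0.3, 0.4, -2.1]
opening: 0.243
```

>>> servo_tool(rows=[0,0,0.4,0,0,0,0,0.4,0,0,0,0,0,0,0])

```text
time_s: 27.05
position: [0.6262, 0.1958, 0.1035]
tool_rot: [0.001, 0.999, -0.05, 0.014]
contact_force: [0.5, -0.1, -1.7]
opening: 0.247
```

>>> servo_tool(rows=[-0.54,-0.33,-0.015,0,0,-0.54,-0.33,-0.015,0,0,-0.54,-0.33,-0.015,0,0,-0.54,-0.33,-0.015,0,0,-0.54,-0.33,-0.015,0,0,-0.54,-0.33,-0.015,0,0,-0.54,-0.33,-0.015,0,0,-0.54,-0.33,-0.015,0,0,-0.54,-0.33,-0.015,0,0,-0.54,-0.33,-0.015,0,0])

```text
time_s: 28.3
position: [0.5725, 0.237, 0.104]
tool_rot: [0.001, 0.999, -0.049, 0.015]
contact_force: [0.8, -0.2, -1.9]
opening: 0.243
```

```bash
python3 look.py
```

```text
t 28.3 p [0.5725 0.237  0.104 ] yaw -5.66 tilt [ 0.029 -0.003 -1.   ] F [ 0.79 -0.21 -1.86] M [-0.06 -0.    0.02] op 0.243
round0 top world mm / pot(x,y) mm [([518, 229], [-30, 63]), ([519, 287], [27, 59]), ([555, 208], [-53, 26]), ([605, 253], [-10, -26])]
round0 scene world mm / pot(x,y) mm [([545, 319], [59, 31]), ([553, 207], [-54, 28]), ([512, 232], [-27, 68]), ([522, 292], [32, 56]), ([600, 246], [-16, -20])]
square0 top world mm / pot(x,y) mm [([642, 236], [-29, -62]), ([632, 269], [5, -53]), ([552, 235], [-26, 29]), ([640, 293], [29, -63])]
square0 scene world mm / pot(x,y) mm [([550, 234], [-27, 30]), ([638, 296], [31, -61]), ([630, 265], [1, -51]), ([551, 292], [32, 26]), ([642, 235], [-30, -62])]
```

>>> servo_tool(rows=[0.2,0,-1,0,0,0,0,-1.5,0,0,0,0,-1.5,0,0,-0.9,1,0,0,0,-1,1.1,0,0,0,-1,1.1,0,0,0,-0.9,0.9,0,0,0,0,0,0,0,0])

```text
time_s: 29.6
position: [0.5278, 0.1953, 0.146]
tool_rot: [0.001, 0.999, -0.05, 0.014]
contact_force: [-0.0, 0.6, -1.7]
opening: 0.246
```

Run:
```python
from h import *
d([.532,.199,.125])
env.camera('scene');print([np.round(q['xyz'],4).tolist() for q in env.tip_of('stirrer','scene')[:1]])
```

```text
t 29.6 p [0.5278 0.1953 0.146 ] yaw -5.76 tilt [ 0.029 -0.003 -1.   ] F [-0.05  0.59 -1.68] M [ 0.08  0.03 -0.01] op 0.246
to go cm (tool axes) [ 0.32 -0.41  2.11]
[[0.5247, 0.1973, 0.048]]
```

>>> servo_tool(rows=[0.25,-0.3,0.6,0,0,0,0,0.7,0,0,0,0,0.6,0,0,0,0,0,0,0])

```text
time_s: 30.2
position: [0.5332, 0.1998, 0.1247]
tool_rot: [0.001, 0.999, -0.05, 0.014]
contact_force: [-0.4, -0.8, -1.9]
opening: 0.247
```

>>> servo_tool(rows=[0,0,0.3,0,0,0,0,0.3,0,0,0,0,0,0,0])

```text
time_s: 30.58
position: [0.5335, 0.1999, 0.1184]
tool_rot: [0.001, 0.999, -0.05, 0.015]
contact_force: [-0.4, -0.5, -2.2]
opening: 0.244
```

>>> servo_tool(rows=[0,0,0.3,0,0,0,0,0.3,0,0,0,0,0,0,0])

```text
time_s: 30.95
position: [0.5338, 0.1999, 0.1123]
tool_rot: [0.001, 0.999, -0.05, 0.015]
contact_force: [0.1, -0.2, -2.1]
opening: 0.243
```

>>> servo_tool(rows=[0,0,0.4,0,0,0,0,0.4,0,0,0,0,0,0,0])

```text
time_s: 31.32
position: [0.5341, 0.1999, 0.1037]
tool_rot: [0.001, 0.999, -0.05, 0.015]
contact_force: [0.1, -0.5, -1.3]
opening: 0.247
```

>>> servo_tool(rows=[0.57,-0.18,0.015,0,0,0.57,-0.18,0.015,0,0,0.57,-0.18,0.015,0,0,0.57,-0.15,0.015,0,0,0.57,-0.15,0.015,0,0,0.57,-0.15,0.015,0,0,0.57,-0.13,0.015,0,0,0.57,-0.13,0.015,0,0,0.57,-0.13,0.015,0,0,0.57,-0.13,0.015,0,0])

```text
time_s: 32.58
position: [0.5966, 0.2099, 0.1039]
tool_rot: [0.001, 0.999, -0.05, 0.015]
contact_force: [-0.3, 0.7, -1.8]
opening: 0.245
```

```bash
python3 look.py pics/l.png
```

```text
t 32.575 p [0.5966 0.2099 0.1039] yaw -5.7 tilt [ 0.03  -0.003 -1.   ] F [-0.31  0.65 -1.82] M [-0.01  0.19  0.  ] op 0.245
round0 top world mm / pot(x,y) mm [([519, 230], [-29, 62]), ([545, 319], [59, 31])]
round0 scene world mm / pot(x,y) mm [([601, 247], [-16, -22]), ([616, 215], [-49, -35]), ([549, 317], [56, 28]), ([518, 226], [-33, 62]), ([519, 291], [32, 58])]
square0 top world mm / pot(x,y) mm [([549, 238], [-23, 31]), ([553, 290], [29, 24])]
square0 scene world mm / pot(x,y) mm [([553, 293], [32, 24]), ([549, 238], [-22, 31]), ([632, 265], [1, -53]), ([644, 239], [-26, -64]), ([637, 296], [31, -60])]
```

View pics/l.png

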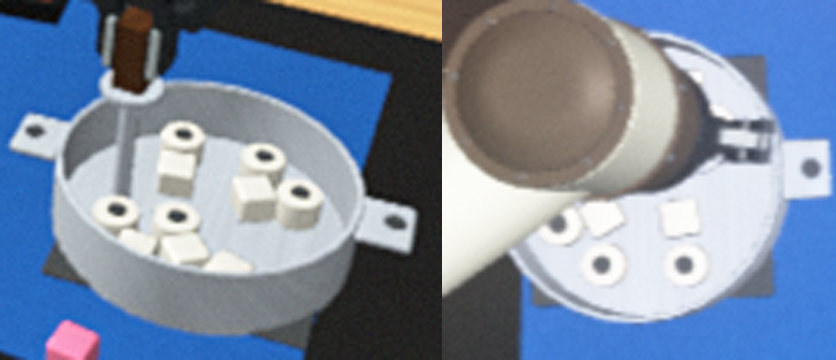

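Both kinds are now in every half: two squares at pot y≈+25 and +31, two rounds at about -22 and -35, and both kinds on each x side with clear margins. I'll lift out and go back to the hanger.

>>> servo_tool(rows=[-0.1,0,-1,0,0,0,0,-2,0,0,0,0,-2.5,0,0,0,0,-2.5,0,0,0,0,-2.5,0,0,0,0,-2.5,0,0,-0.15,2,-0.5,0,0,-0.3,5,0,0,0,-0.3,5,0,0,0,-0.3,5,0,0,0])

```text
time_s: 34.12
position: [0.5598, 0.0384, 0.2466]
tool_rot: [0.0, 0.999, -0.047, 0.016]
contact_force: [0.6, -0.1, -1.3]
opening: 0.24
```

>>> servo_tool(rows=[-0.3,5,0,0,0,-0.3,5,0,0,0,-0.3,5,0,0,0,-0.3,5,0,0,0,-0.1,2.5,0,0,0,0,0,0,0,0])

```text
time_s: 34.88
position: [0.5148, -0.1977, 0.2443]
tool_rot: [-0.0, 0.999, -0.05, 0.012]
contact_force: [0.3, 0.1, -2.0]
opening: 0.246
```

Run:
```python
from h import *
d([.5249,-.2469,.24])
```

```text
t 34.875 p [ 0.5148 -0.1977  0.2443] yaw -5.79 tilt [ 0.025 -0.001 -1.   ] F [ 0.35  0.06 -1.98] M [0.09 0.05 0.01] op 0.246
to go cm (tool axes) [1.49 4.8  0.46]
```

>>> servo_tool(rows=[0.5,1.6,0,0,0,0.5,1.6,0,0,0,0.4,1.4,0,0,0,0,0,0,0,0,0,0,0,0,0])

```text
time_s: 35.5
position: [0.5242, -0.2465, 0.2438]
tool_rot: [-0.001, 0.999, -0.05, 0.012]
contact_force: [-0.3, 0.8, -2.3]
opening: 0.244
```

Run:
```python
from h import *
b=env.camera('scene');t=env.camera('top')
d([.5249,-.2469,.12])
for n in('stirrer','stirrer_collar','hanger_seat','hanger'):
  print(n,[(k,np.round(q['xyz'],4).tolist(),round(q['conf'],2)) for k in ('top','scene') for q in env.tip_of(n,k)[:1]])
cv2.imwrite('pics/m.png',np.hstack([cv2.resize(b[80:210,110:235],(577,600),interpolation=cv2.INTER_CUBIC)[:,:560],np.full((600,1,3),0,np.uint8)]))
```

```text
t 35.6 p [ 0.5241 -0.2463  0.2439] yaw -5.68 tilt [ 0.024  0.    -1.   ] F [ 0.49  0.01 -1.83] M [-0.02  0.06 -0.  ] op 0.244
to go cm (tool axes) [-0.21  0.08 12.39]
stirrer [('scene', [0.5187, -0.2446, 0.1483], 0.91)]
stirrer_collar [('top', [0.6403, 0.2347, 0.003], 0.31), ('scene', [0.522, -0.2455, 0.2462], 0.85)]
hanger_seat [('scene', [0.5185, -0.2431, 0.1128], 0.92)]
hanger [('scene', [0.5197, -0.2463, -0.0011], 0.6)]
```

View pics/m.png

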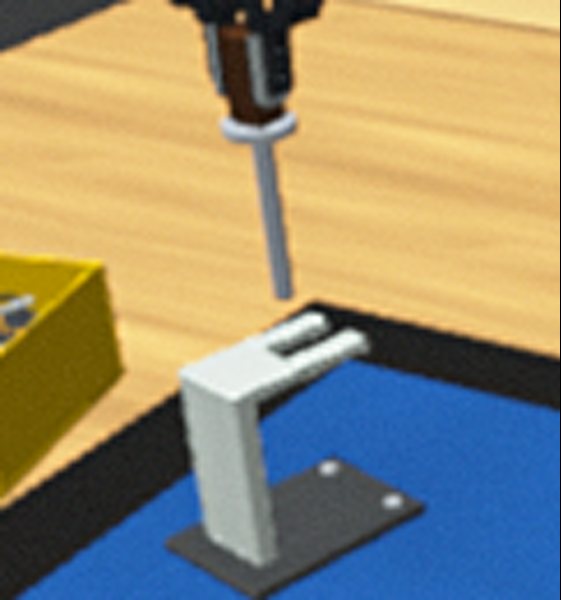

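The rod hangs upright over the slot (tip at about (285,298) in the crop, fork slot just below), and the tip and collar estimates agree with the recorded seat pose within 2-3 mm. I'll go down in stages and watch the force.

>>> servo_tool(rows=[0,0.05,0.8,0,0,-0.03,0.03,0.8,0,0,-0.03,0,0.8,0,0,-0.03,0,0.8,0,0,-0.03,0,0.8,0,0,0,0,0,0,0])

```text
time_s: 36.75
position: [0.5231, -0.247, 0.2001]
tool_rot: [-0.001, 0.999, -0.05, 0.011]
contact_force: [0.5, -0.1, -1.6]
opening: 0.245
```

Run:
```python
from h import *
d([.5249,-.2469,.115])
env.camera('scene')
for n in('stirrer','stirrer_collar'):
  print(n,[(k,np.round(q['xyz'],4).tolist(),round(q['conf'],2)) for k in ('scene',) for q in env.tip_of(n,k)[:1]])
```

```text
t 36.75 p [ 0.5231 -0.247   0.2001] yaw -5.7 tilt [ 0.022  0.001 -1.   ] F [ 0.45 -0.13 -1.64] M [-0.02  0.05  0.01] op 0.245
to go cm (tool axes) [-0.   -0.    8.51]
stirrer [('scene', [0.5172, -0.2449, 0.1037], 0.73)]
stirrer_collar [('scene', [0.5235, -0.2494, 0.2056], 0.57)]
```

>>> servo_tool(rows=[0,0,1,0,0,0,0,1,0,0,0,0,1,0,0,0,0,1,0,0,0,0,1,0,0,0,0,1,0,0,0,0,0.8,0,0,0,0,0,0,0])

```text
time_s: 37.9
position: [0.5255, -0.2472, 0.1283]
tool_rot: [-0.001, 0.999, -0.05, 0.012]
contact_force: [-0.1, -0.6, -1.6]
opening: 0.244
```

Run:
```python
from h import *
d([.5249,-.2469,.1145])
```

```text
t 37.9 p [ 0.5255 -0.2472  0.1283] yaw -5.69 tilt [ 0.024  0.    -1.   ] F [-0.14 -0.59 -1.64] M [-0.01  0.04  0.01] op 0.244
to go cm (tool axes) [-0.1  -0.02  1.37]
```

>>> servo_tool(rows=[-0.1,0,0.5,0,0,0,0,0.4,0,0,0,0,0.2,0,0,0,0,0,0,0])

```text
time_s: 38.4
position: [0.5254, -0.2473, 0.1175]
tool_rot: [-0.0, 0.999, -0.05, 0.013]
contact_force: [0.3, 0.4, -1.3]
opening: 0.244
```

>>> servo_tool(rows=[0,0,0.15,0,0,0,0,0,0,0])

```text
time_s: 38.65
position: [0.5257, -0.2474, 0.1162]
tool_rot: [-0.0, 0.999, -0.05, 0.013]
contact_force: [0.1, 0.4, -1.8]
opening: 0.245
```

>>> servo_tool(rows=[0,0,0.1,0,0,0,0,0,0,0])

```text
time_s: 38.9
position: [0.5258, -0.2474, 0.1153]
tool_rot: [-0.0, 0.999, -0.05, 0.013]
contact_force: [0.2, 0.7, -2.0]
opening: 0.249
```

>>> servo_tool(rows=[0,0,0.1,0,0,0,0,0,0,0])

```text
time_s: 39.15
position: [0.5261, -0.2474, 0.1148]
tool_rot: [-0.0, 0.999, -0.049, 0.014]
contact_force: [-0.4, 0.1, -1.6]
opening: 0.242
```

>>> servo_tool(rows=[0,0,0.1,0,0,0,0,0,0,0])

```text
time_s: 39.4
position: [0.5262, -0.2475, 0.1147]
tool_rot: [0.0, 0.999, -0.049, 0.014]
contact_force: [0.6, -0.7, -2.7]
opening: 0.248
```

>>> servo_tool(rows=[0,0,0.1,0,0,0,0,0,0,0])

```text
time_s: 39.65
position: [0.5263, -0.2475, 0.1147]
tool_rot: [0.0, 0.999, -0.049, 0.014]
contact_force: [0.7, -0.0, -1.0]
opening: 0.248
```

Seated: z has stalled at 0.1147, the same as when first gripped. Release and rise.

>>> servo_tool(rows=[0,0,0,0,0.4,0,0,0,0,0.6,0,0,0,0,1,0,0,0,0,1,0,0,0,0,1,0,0,-1,0,1,0,0,-2,0,1,0,0,-3,0,1,0,0,-4,0,1,0,0,-3,0,1])

```text
time_s: 40.9
position: [0.5221, -0.2475, 0.2483]
tool_rot: [0.0, 0.999, -0.049, 0.013]
contact_force: [-0.2, -1.3, -0.5]
opening: 1.001
```

>>> servo_tool(rows=[-3,0,-1,0,1,-4,0,-1,0,1,0,0,0,0,1])

```text
time_s: 41.28
position: [0.4519, -0.2411, 0.2727]
tool_rot: [0.002, 0.999, -0.049, 0.018]
contact_force: [-0.1, 0.7, -0.7]
opening: 0.999
```

```bash
python3 look.py
python3 - <<'E'
from h import *
b=env.camera('scene');t=env.camera('top')
for n in('stirrer','stirrer_collar','hanger_seat','cell_a','coil'):
  print(n,[(k,np.round(q['xyz'],4).tolist(),round(q['conf'],2)) for k in ('top','scene') for q in env.tip_of(n,k)[:2]])
cv2.imwrite('pics/n.png',np.hstack([b[120:310,130:430],t[100:290,90:400]]))
E
```

```text
t 41.275 p [ 0.4519 -0.2411  0.2727] yaw -5.57 tilt [ 0.035 -0.005 -0.999] F [-0.05  0.68 -0.68] M [ 0.04 -0.01 -0.04] op 0.999
round0 top world mm / pot(x,y) mm [([617, 218], [-46, -36]), ([545, 321], [60, 31]), ([518, 287], [27, 60]), ([603, 254], [-9, -24]), ([516, 232], [-27, 64])]
round0 scene world mm / pot(x,y) mm [([617, 218], [-46, -36]), ([518, 230], [-29, 62]), ([520, 288], [29, 58]), ([601, 247], [-16, -22]), ([550, 317], [56, 26]), ([580, 264], [2, -1])]
square0 top world mm / pot(x,y) mm [([634, 267], [2, -55]), ([551, 239], [-22, 29]), ([552, 289], [28, 25]), ([638, 234], [-31, -58]), ([642, 294], [29, -64]), ([615, 217], [-46, -34])]
square0 scene world mm / pot(x,y) mm [([646, 239], [-26, -66]), ([634, 266], [2, -55]), ([552, 292], [32, 25]), ([551, 238], [-23, 29]), ([638, 294], [29, -60])]
stirrer [('top', [0.525, -0.2445, 0.017], 0.73), ('scene', [0.5206, -0.2444, 0.0178], 0.81), ('scene', [0.5751, 0.2595, 0.0063], 0.6)]
stirrer_collar [('top', [0.5238, -0.2482, 0.1221], 0.81), ('scene', [0.5271, -0.2475, 0.1196], 0.64), ('scene', [0.5209, -0.0056, 0.0006], 0.32)]
hanger_seat [('top', [0.5215, -0.2468, 0.1217], 0.78), ('top', [0.6408, 0.2339, 0.0064], 0.57), ('scene', [0.5208, -0.2466, 0.1178], 0.55)]
cell_a [('top', [0.5242, -0.0102, -0.0023], 0.68), ('top', [0.6225, -0.0073, -0.005], 0.67), ('scene', [0.6147, -0.0051, 0.001], 0.9), ('scene', [0.5195, -0.0057, 0.0012], 0.54)]
coil [('scene', [0.7366, -0.03, 0.0007], 0.76), ('scene', [0.5136, 0.2342, 0.0048], 0.5)]
```

The stirrer hangs at its seat (collar within about 3 mm, tip z about 18 mm). All ten beads are in the pot and mixed, and the cells and coil are where they were. Handing in.

```bash
python3 -c "
from cell import env
print(env.close_job())"
```

```text
the job is handed in; nothing more can be done
None
```

The beads are mixed, the rod hangs back in the fork, and I handed the job in at about 42 s of the 67 s limit.

**What I did:**
- I took the rod from the fork and went down gently between three round beads. The floor showed as a force rise of about 4 N.
- I made several straight pushes with the rod, lifting it inside the pot between them. Two rounds went to the squares' side and two squares to the rounds' side.
- I then lowered the rod into the fork until it stopped at the height where I had first gripped it, and let go.

**Last checks, by the position networks on the top and scene cameras:**
- **Beads:** All ten are in the pot.

| Half of the pot | Round | Square |
|---|---|---|
| +y | 3 | 2 |
| -y | 2 | 3 |
| +x | 2 | 3 |
| -x | 3 | 2 |

- **Thin margin:** One square in the +x half sits only about 2 mm past the dividing line, which is within the measuring error. The other two squares in that half are well clear.
- **Stirrer:** The collar is on the seat within about 3 to 6 mm depending on the camera, and the tip is 17 to 18 mm above the table (nominal 20).
- **Cells and coil:** They were where they stood at the start, within the networks' error.

**What failed or disagreed:**
- The first grasp closed on nothing. The fingertips stood about 37 mm higher than the pose reading and the stated overhang imply, so I went lower by eye and gripped on the second try. The stirrer was not moved.
- The tool tilt drifted by about 2 degrees, which did no harm.
- I could not view a picture of the final scene because the 12-picture limit was used up.

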